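Seat a row of relays in a test nest with a straightedge

ROBOT

A 6-joint arm with a two-finger parallel gripper is mounted at the origin on a cart in front of the work surface, level with it; the furniture and walls round the work are solid. World frame = base frame: x ahead of the robot, y to its left, z up, the work surface at z = 0. Lengths are in m, angles in rad, forces in N, time in s.
With the tool pointing down it reaches from about 0.25 to 0.775 m from the base axis. Payload 4 kg.
Tool frame: the origin (TCP) lies on the mounting face of the last link; the fingertips stand 199 mm ahead of it and the grasp point (between the pads) lies 180 mm ahead of it; z points along the fingers, y is the line along which they close (so a half turn about z gives the same grasp; the last joint's range is limited). The gripper opens to 94 mm and grips with 3 to 60 N. Pads are 16 mm wide; open, the fingers measure 119 mm over their backs; the gripper's body (75 mm by 177 mm) begins 78 mm behind the grasp point.
Start: joints at [1.224, 0.087, 1.371, -0, 1.684, -0.103], TCP at [0.133, 0.534, 0.405] pointing down, gripper open.
Joint ranges: [-3.1, 3.1], [-0.76, 2.03], [0.27, 2.55], [-1.08, 4.22], [0.17, 2.65], [-2.57, 2.57]. Speed limits (rad/s): [2.79, 2.79, 3.14, 3.14, 3.14, 3.14].

INTERFACE

Orientations are given as a unit quaternion [w, x, y, z].
In Python, from workcell import ctrl gives the robot as it stands. Calls block until the motion is done:
- ctrl.move_to(position, orientation): joint-space move of the TCP to a pose.
- ctrl.move_straight(position, rot=None, vel=0.15, threshold=None): straight line of the TCP; rot=None keeps the orientation; vel is the mean speed in m/s. With threshold (N) it stops when the force on the tool has changed by that much, and returns True; else False.
- ctrl.move_joints(angles): joint-space move.
- ctrl.command_gripper(opening, effort=None): opening from 0.0 (shut) to 1.0 (fully open); effort is the grip in N (None keeps the last); returns when the fingers have stopped.
- ctrl.sleep(seconds).
- ctrl.ik(position, orientation): joint angles nearest the present ones, or None.
- ctrl.read_camera(name): name is "scene" or "top" or "wrist"; returns a dict with "pixels" (384x512x3 uint8, red, green, blue), "fovy" (degrees; the focal length in pixels is half the picture's height over the tangent of half this angle, whatever the lens; pixels are square), "cx", "cy" (the principal point, pixels), "pose" (4x4, takes a point from camera to world coordinates). Camera axes: x right, y down, z forward; pixel columns grow to the right and rows downward; lengths in m; the calibration is good to about 2 mm. A picture is of the moment at which its call begins. There is no depth.
A pose or a line that the arm cannot do raises ctrl.Unreachable and nothing moves.
- ctrl.hand_in(): hands the job in; it is judged then, once.
Readings, each from a call of its own:
- ctrl.get_time_s(): time.
- ctrl.get_joint_pos(): joint angles.
- ctrl.get_joint_velocities(): joint speeds.
- ctrl.get_effort(): joint torques, N m.
- ctrl.get_tcp_pos(): TCP position.
- ctrl.get_tcp_rot(): TCP orientation.
- ctrl.get_force(): force on the tool from outside, world axes, zero at the start.
- ctrl.get_torque(): the same for the moment, N m.
- ctrl.get_grip_width(): opening from 0.0 (shut) to 1.0 (fully open).
- ctrl.get_grip_force(): force on a finger pad.
Only numpy, scipy, OpenCV 4.12 (cv2) and the standard library are available. Lean on these libraries where they do the work, as an engineer would, in place of code of your own. Each camera call takes 0.05 s, during which the arm holds its last target. There are 200 camera calls.

TASK

Four plug-in relays stand ragged in the lanes of the test nest. Take the straightedge by its rib and use its edge to push the whole row in, gently and without touching the relays with the gripper, until every relay is fully home against its spring contacts and its catch has snapped out behind it; then set the straightedge down flat on the bench, clear of the nest, leaving everything else alone.

Things in the scene. Friction and masses are not known exactly. Their poses are not given: they have to be found in the camera images.
- nest: Relay test nest, fixed: grey base plate 220 x 172 x 10 mm, origin at the centre of its underside. Its +x is the direction in which relays are pushed home (away from the robot), +y to the left of that. Four lanes along x, centre lines at y = -48, -16, 16 and 48 mm, 20 mm wide between white rails whose tops are 20 mm above the bench. Black contact block at the far end, up to 52 mm above the bench.
- seat_line (a point): Point fixed on the nest plate at nest x = -11.5 mm, y = 0, 20 mm above the bench. The near ends of seated relays lie on the line through it along nest y, give or take 15 mm: rails, catches and contact block are one head, clamped on the plate up to 15 mm nearer or farther than drawn; its setting is not measured and must be felt.
- stop_line (a point): Point fixed on the nest plate at nest x = +45 mm, y = 0, 20 mm above the bench: drawn place (also give or take 15 mm, with the head) of the block's face, the rigid stop for the relays' far ends. Catches click 1.5 mm before it. Pushing one relay home takes 1 to 1.5 N (all four up to 6 N), then the force rises steeply; more than 8 N on any one relay damages it.
- rule_c (a point): Bare metal straightedge: base 50 x 200 x 8 mm with an upright grip rib 10 mm thick, 120 mm long (along y), up to 44 mm. This point is in the middle of the rib, 22 mm above the underside. Its x axis points to the pushing edge (graduated), 30 mm in front of this point; back edge 20 mm behind. 0.28 kg. Held level, underside 22 to 35 mm above the bench, it clears the rails and meets the relays.
- relay0_c (a point): Centre of plug-in relay 0 (white box with a green top, 55 mm long along its own y, which lies along the nest's x, 18 mm wide, 46 mm tall, 50 g), standing on the plate in the lane at nest y = -48 mm, with its ends at 10 to 56 mm above the bench; 27.5 mm from the centre to each end. Starts ragged, partly pushed in.
- relay1_c (a point): Centre of plug-in relay 1 (white box with a green top, 55 mm long along its own y, which lies along the nest's x, 18 mm wide, 46 mm tall, 50 g), standing on the plate in the lane at nest y = -16 mm, with its ends at 10 to 56 mm above the bench; 27.5 mm from the centre to each end. Starts ragged, partly pushed in.
- relay2_c (a point): Centre of plug-in relay 2 (white box with a green top, 55 mm long along its own y, which lies along the nest's x, 18 mm wide, 46 mm tall, 50 g), standing on the plate in the lane at nest y = 16 mm, with its ends at 10 to 56 mm above the bench; 27.5 mm from the centre to each end. Starts ragged, partly pushed in.
- relay3_c (a point): Centre of plug-in relay 3 (white box with a green top, 55 mm long along its own y, which lies along the nest's x, 18 mm wide, 46 mm tall, 50 g), standing on the plate in the lane at nest y = 48 mm, with its ends at 10 to 56 mm above the bench; 27.5 mm from the centre to each end. Starts ragged, partly pushed in.
- contact0 (a joint): Spring contact pins at the far end of lane 0: 0 = out (5 mm in front of the stop face), grows in m as a relay presses them, 0.005 = flush with the stop; push back with 0.4 to 0.9 N. About 0.0035 with the relay held by its catch.
- catch0 (a joint): Spring catch (steel pawl in the left-hand rail of lane 0): 0 = sprung out into the lane, holding a relay that is fully home; grows in m as it is pressed into the rail, 0.0035 to 0.0055 while a relay stands beside it; pressed out with about 0.5 N.
- contact1 (a joint): Spring contact pins at the far end of lane 1: 0 = out (5 mm in front of the stop face), grows in m as a relay presses them, 0.005 = flush with the stop; push back with 0.4 to 0.9 N. About 0.0035 with the relay held by its catch.
- catch1 (a joint): Spring catch (steel pawl in the left-hand rail of lane 1): 0 = sprung out into the lane, holding a relay that is fully home; grows in m as it is pressed into the rail, 0.0035 to 0.0055 while a relay stands beside it; pressed out with about 0.5 N.
- contact2 (a joint): Spring contact pins at the far end of lane 2: 0 = out (5 mm in front of the stop face), grows in m as a relay presses them, 0.005 = flush with the stop; push back with 0.4 to 0.9 N. About 0.0035 with the relay held by its catch.
- catch2 (a joint): Spring catch (steel pawl in the left-hand rail of lane 2): 0 = sprung out into the lane, holding a relay that is fully home; grows in m as it is pressed into the rail, 0.0035 to 0.0055 while a relay stands beside it; pressed out with about 0.5 N.
- contact3 (a joint): Spring contact pins at the far end of lane 3: 0 = out (5 mm in front of the stop face), grows in m as a relay presses them, 0.005 = flush with the stop; push back with 0.4 to 0.9 N. About 0.0035 with the relay held by its catch.
- catch3 (a joint): Spring catch (steel pawl in the left-hand rail of lane 3): 0 = sprung out into the lane, holding a relay that is fully home; grows in m as it is pressed into the rail, 0.0035 to 0.0055 while a relay stands beside it; pressed out with about 0.5 N.
- driver_blue: Bystander, loose: small screwdriver with blue handle, 148 mm; origin at its underside. To be left alone.
- pliers: Bystander, loose: pliers with red grips, 149 mm; origin at its underside. To be left alone.
- heatsink: Bystander, loose: black finned heat sink 40 x 60 x 26 mm; origin at its underside. To be left alone.
- bearing: Bystander, loose: ball bearing, 35 mm; origin at its underside. To be left alone.
- tape_black: Bystander, loose: roll of black tape, 62 mm; origin at its underside. To be left alone.
- stepper_a: Bystander, loose: stepper motor, 42 mm square, 62 mm tall with shaft; origin at its underside. To be left alone.
- straightedge: The whole straightedge described under rule_c; origin at its underside, below rule_c. It starts to the right of the blue bench vice, the nest is to the left of it; carried with its underside 170 mm above the bench it clears the vice and everything else on the way.

How it is judged:
On the way, in this order (a step that is already met when the one before it is completed fails the run):
1. the straightedge is lifted off the bench (height (world z) of rule_c above 0.037 m), for 0.2 s.
2. all four relays are fully home, pressing their contacts, with their catches out behind them (value of joint each of contact0, contact1, contact2, contact3 above 0.0015 m and value of joint each of catch0, catch1, catch2, catch3 below 0.0018 m), for 0.2 s.
At the end, for the whole second after the job is handed in: All four relays held home by their catches (contact pins pressed at least 1.5 mm, catches within 1.8 mm of fully out); the straightedge lies flat at rest on the bench, its centre more than 150 mm from the nest's centre; nothing is held (all of step 2 and height (world z) of rule_c below 0.027 m and angle between rule_c's own z axis and vertical below 0.08 rad and horizontal distance between rule_c and nest above 0.15 m and linear speed of straightedge below 0.01 m/s); the robot touches nothing.
It fails at once if a relay is pushed with more than 8 N (contact force between straightedge and relay0 above 8 N or contact force between straightedge and relay1 above 8 N or contact force between straightedge and relay2 above 8 N or contact force between straightedge and relay3 above 8 N).
It fails at once if the gripper touches a relay (contact force between any of the fingers, the arm and relay0 above 0.5 N or contact force between any of the fingers, the arm and relay1 above 0.5 N or contact force between any of the fingers, the arm and relay2 above 0.5 N or contact force between any of the fingers, the arm and relay3 above 0.5 N).
It fails at once if a bystander is moved by more than 20 mm (distance of any of driver_blue, pliers, heatsink, bearing, tape_black, stepper_a from where it was at the start of the episode above 0.02 m).
It also fails if it takes over 59 s, if anything falls off the work surface, if the arm or the gripper's body presses on something with over 40 N, if the wrist force passes 120 N, or if a joint passes its speed limit or range.

## Working session

There is one attempt and no reset: what is moved stays moved. The work goes in short steps, each a Python script; the robot and the scene stay as the last script left them, time stands still between calls to the robot, and variables do not carry over. Pictures are saved under pics/ and viewed, at most 10 in all, crops included, and the job is handed in when it is done.

```bash
mkdir -p pics; cat > h.py <<'E'
import numpy as np, cv2
from workcell import ctrl
def cam(n,f=None):
    d=ctrl.read_camera(n)
    if f: cv2.imwrite('pics/'+f,cv2.cvtColor(d['pixels'],cv2.COLOR_RGB2BGR))
    return d
def ray(d,u,v,z):
    f=d['pixels'].shape[0]/2/np.tan(np.radians(d['fovy'])/2)
    P=np.array(d['pose']); r=P[:3,:3]@np.array([(u-d['cx'])/f,(v-d['cy'])/f,1]); o=P[:3,3]
    return o+r*(z-o[2])/r[2]
def proj(d,p):
    f=d['pixels'].shape[0]/2/np.tan(np.radians(d['fovy'])/2)
    P=np.array(d['pose']); q=P[:3,:3].T@(np.array(p)-P[:3,3]); return q[0]/q[2]*f+d['cx'],q[1]/q[2]*f+d['cy']
E
python3 - <<'E'
from h import *
import pickle
D={}
for n in ['top','scene']:
    D[n]=cam(n,n+'0.png'); print(n,np.round(D[n]['pose'],3).tolist(),D[n]['fovy'],D[n]['cx'],D[n]['cy'])
pickle.dump(D,open('d0.pkl','wb'))
print(ctrl.get_tcp_rot(),ctrl.get_time_s())
E
```

```text
top [[0.024, -0.995, 0.097, 0.44], [-1.0, -0.024, 0.003, 0.21], [-0.001, -0.097, -0.995, 1.574], [0.0, 0.0, 0.0, 1.0]] 45.18842940079085 246.68014587831775 185.0816180404023
scene [[0.861, -0.39, 0.326, 0.171], [-0.509, -0.65, 0.564, -0.52], [-0.008, -0.652, -0.759, 1.064], [0.0, 0.0, 0.0, 1.0]] 46.67890664449833 250.6275568287894 194.34023170538697
[-2.24402665e-04  1.21598138e-01  9.92578923e-01 -9.61373291e-04] 0.1
```

View pics/top0.png

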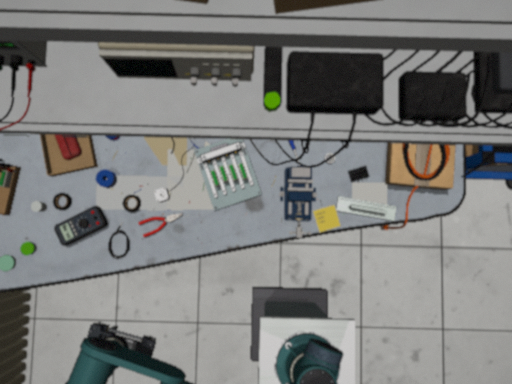

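View pics/scene0.png

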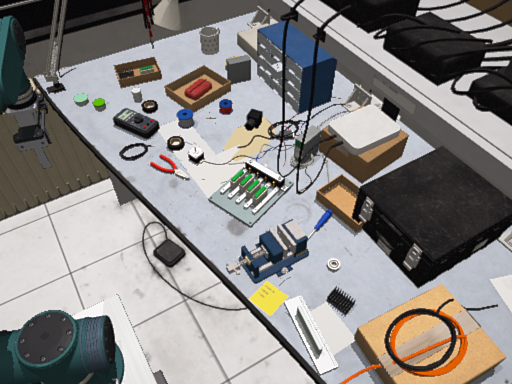

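The top view shows the nest around (228,175), with its lanes tilted and the contact block at the far (upper) end. The white straightedge is at about (366,208), right of the blue vice at (298,195). Next I'll compute rough positions, then take wrist views.

```bash
python3 - <<'E'
from h import *
import pickle
D=pickle.load(open('d0.pkl','rb'));d=D['top']
im=cv2.cvtColor(d['pixels'],cv2.COLOR_RGB2HSV)
m=cv2.inRange(im,(45,100,60),(80,255,255)); m[:130]=0;m[220:]=0;m[:,:190]=0;m[:,270:]=0
n,l,s,c=cv2.connectedComponentsWithStats(m)
for i in range(1,n):
    if s[i,4]>8:
        ys,xs=np.where(l==i); pts=np.array([ray(d,x,y,.056)[:2] for x,y in zip(xs,ys)])
        w,V=np.linalg.eigh(np.cov(pts.T)); print(s[i,4],c[i],pts.mean(0).round(4),np.degrees(np.arctan2(V[1,1],V[0,1])))
print(ray(d,366,208,.02),[ray(d,*p,.008) for p in [(340,198),(396,207),(393,220),(338,210)]])
# wrist at start pose: camera pose relative to TCP
w=cam('wrist'); R=np.array(w['pose']); print(R.round(3).tolist(),w['fovy'],ctrl.get_tcp_pos())
for n in ['top','scene']:
    a=D[n]['pixels']
a=D['top']['pixels'][130:250,180:420]
cv2.imwrite('pics/crop1.png',cv2.cvtColor(cv2.resize(a,(800,400),interpolation=cv2.INTER_CUBIC),cv2.COLOR_RGB2BGR))
E
```

```text
32 [242.65625 170.8125 ] [0.6343 0.2285] -159.7225911721009
30 [223.03333333 172.96666667] [0.6256 0.2934] -161.49501259350356
31 [232.83870968 171.96774194] [0.6297 0.261 ] -159.5995980230315
37 [214.43243243 177.62162162] [0.6094 0.3214] -159.85470988202306
[ 0.52283634 -0.18950593  0.02      ] [array([ 0.55535246, -0.10421235,  0.008     ]), array([ 0.52934681, -0.2943888 ,  0.008     ]), array([ 0.48506325, -0.2839296 ,  0.008     ]), array([ 0.51438508, -0.0976232 ,  0.008     ])]
[[0.242, 0.939, 0.244, 0.061], [0.97, -0.233, -0.063, 0.553], [-0.002, 0.252, -0.968, 0.384], [0.0, 0.0, 0.0, 1.0]] 69.00234167335009 [0.13273677 0.53366667 0.40377488]
```

View pics/crop1.png

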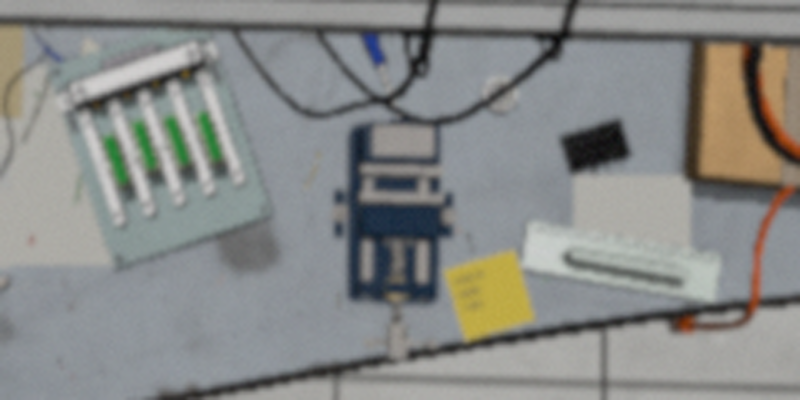

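The crop shows the nest's lanes pointing up-left, yaw about 20°. The four green tops are ragged. The straightedge's ticked edge faces away from the robot, with the rib at (568..683, 257..282) in the crop. Next, wrist close-ups in the grasp orientations.

```bash
cat >> h.py <<'E'
from scipy.spatial.transform import Rotation as Ro
def rot(yaw,flip=False):
    c,s=np.cos(yaw),np.sin(yaw); k=-1 if flip else 1
    return np.array([[-s*k,c*k,0],[c*k,s*k,0],[0,0,-1.]])
def quat(R):
    q=Ro.from_matrix(R).as_quat(); return [q[3],q[0],q[1],q[2]]
def R_of(q): return Ro.from_quat([q[1],q[2],q[3],q[0]]).as_matrix()
E
python3 - <<'E'
from h import *
import pickle
w=cam('wrist'); P=np.array(w['pose']); Rt=R_of(ctrl.get_tcp_rot()); pt=np.array(ctrl.get_tcp_pos())
Rc=Rt.T@P[:3,:3]; tc=Rt.T@(P[:3,3]-pt); print(Rc.round(3).tolist(),tc)
D={}
for n,yaw,t in [('nest',np.radians(20),[.62,.27,.05]),('rule',np.radians(-10.4),[.52,-.19,.02])]:
    best=None
    for fl in (0,1):
        R=rot(yaw,fl); z=R@Rc[:,2]; off=R@tc; h=.38
        cz=h+off[2]; k=(t[2]-cz)/z[2]; p=np.array(t)-z*k-off; p[2]=h
        q=ctrl.ik(p,quat(R)); qg=ctrl.ik([t[0],t[1],.23],quat(R)); print(n,fl,p.round(3),q if q is None else np.round(q,2),qg if qg is None else np.round(qg,2))
        if q is not None and (best is None or abs(q[5])<best[0]): best=(abs(q[5]),p,R,fl)
    if best is None: continue
    ctrl.move_to(best[1],quat(best[2])); D[n]=cam('wrist','w_%s.png'%n); print('used',best[3],ctrl.get_time_s())
pickle.dump(D,open('d1.pkl','wb'))
E
```

```text
[[-0.0, -0.968, -0.252], [1.0, 0.0, -0.0], [0.0, -0.252, 0.968]] [0.07394907 0.00115148 0.01957835]
nest 0 [0.617 0.276 0.38 ] [ 0.34  0.38  1.07 -0.    1.69 -0.01] [ 0.33  0.45  1.27 -0.    1.42 -0.02]
nest 1 [0.623 0.264 0.38 ] None None
used 0 2.2333
rule 0 [ 0.522 -0.175  0.38 ] [-0.43  0.09  1.41 -0.    1.64 -0.25] [-0.45  0.19  1.61 -0.    1.34 -0.27]
rule 1 [ 0.518 -0.205  0.38 ] None None
used 0 3.975
```

View pics/w_nest.png

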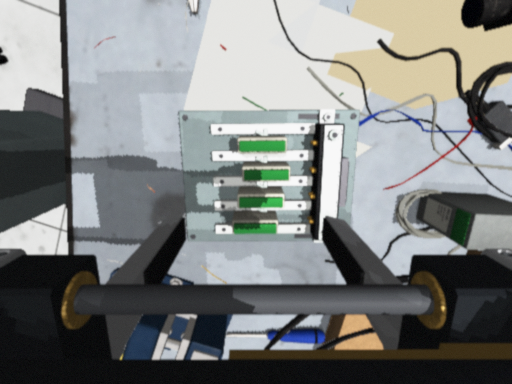

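View pics/w_rule.png

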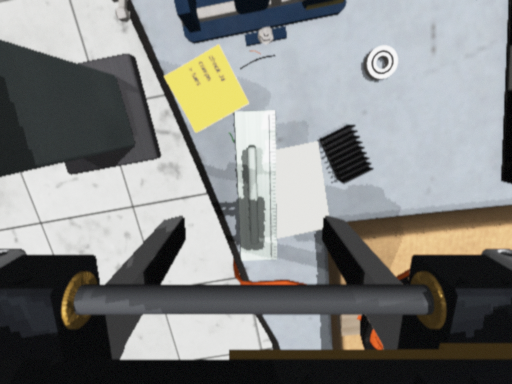

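Wrist-nest view: image right is nest x and image up is nest y. The plate corners are about (180,113), (360,110) and (183,241), and the relay near ends are at columns 217..243. Wrist-rule view: the base spans columns 235–277 and rows 110–260, with the rib near column 251. Next, precise fits.

```bash
python3 - <<'E'
from h import *
import pickle
D=pickle.load(open('d1.pkl','rb'));d=D['rule']
im=d['pixels'].astype(int)
for v in (120,135,215,230): print(v,[tuple(im[v,u]) and int(im[v,u].mean()) for u in range(226,290)])
for u in (240,262,270): print(u,[int(im[v,u].mean()) for v in range(100,120)],[int(im[v,u].mean()) for v in range(248,270)])
d=D['nest'];im=d['pixels'].astype(int)
hs=cv2.cvtColor(d['pixels'],cv2.COLOR_RGB2HSV)
m=cv2.inRange(hs,(45,100,50),(80,255,255)); m[:,:190]=0;m[:,320:]=0;m[250:]=0
n,l,s,c=cv2.connectedComponentsWithStats(m)
for i in range(1,n):
    if s[i,4]>100:
        r=cv2.minAreaRect(np.argwhere(l==i)[:,::-1].astype(np.float32)); 
        b=cv2.boxPoints(r); w=np.array([ray(d,x,y,.056)[:2] for x,y in b]); ws=w[np.argsort(w[:,0])]
        e=ws[2:].mean(0)-ws[:2].mean(0); print(s[i,4],w.mean(0).round(4),np.degrees(np.arctan2(e[1],e[0])),np.linalg.norm(e))
for u in (200,250,300): print(u,[tuple(im[v,u].tolist()) for v in range(104,118)])
print(176,[tuple(im[180,u].tolist()) for u in range(172,192)])
E
```

```text
120 [176, 177, 178, 177, 177, 176, 175, 162, 157, 224, 237, 239, 239, 239, 238, 237, 237, 236, 236, 238, 241, 240, 239, 240, 240, 241, 241, 241, 241, 240, 239, 239, 239, 239, 239, 242, 243, 246, 247, 247, 247, 243, 226, 213, 241, 245, 245, 244, 239, 205, 189, 195, 198, 200, 198, 199, 199, 199, 198, 197, 197, 195, 193, 193]
135 [172, 174, 171, 164, 133, 122, 159, 174, 167, 170, 228, 238, 239, 238, 237, 236, 236, 235, 236, 236, 240, 240, 238, 238, 239, 240, 240, 240, 240, 240, 238, 237, 238, 238, 238, 240, 240, 240, 239, 240, 240, 240, 230, 194, 229, 237, 234, 229, 221, 194, 169, 175, 179, 180, 178, 178, 176, 176, 175, 174, 176, 172, 171, 169]
215 [120, 131, 132, 124, 102, 96, 93, 104, 118, 94, 81, 80, 81, 90, 99, 101, 103, 101, 100, 98, 100, 100, 94, 83, 86, 90, 97, 98, 99, 96, 92, 87, 94, 101, 102, 104, 104, 108, 141, 197, 213, 217, 217, 203, 165, 185, 207, 199, 191, 189, 192, 219, 228, 227, 228, 228, 228, 228, 228, 228, 228, 228, 228, 227]
230 [25, 32, 33, 71, 128, 161, 166, 166, 163, 147, 102, 80, 80, 82, 96, 105, 99, 101, 101, 98, 96, 98, 96, 88, 74, 86, 98, 98, 97, 98, 96, 92, 86
[... 1382 characters left out ...]
, 197), (162, 176, 175), (159, 176, 175), (161, 178, 177), (161, 178, 177), (161, 178, 178), (160, 177, 175), (160, 175, 176)]
300 [(230, 229, 227), (230, 230, 227), (229, 229, 227), (229, 229, 226), (224, 224, 220), (192, 197, 194), (163, 176, 176), (175, 191, 192), (180, 197, 199), (164, 175, 176), (135, 139, 142), (123, 123, 128), (123, 122, 127), (124, 125, 130)]
176 [(105, 111, 115), (105, 110, 114), (106, 110, 115), (106, 111, 116), (101, 106, 111), (103, 109, 114), (103, 107, 114), (101, 106, 112), (102, 107, 113), (99, 106, 110), (96, 103, 107), (85, 91, 94), (88, 98, 100), (91, 102, 104), (95, 105, 105), (93, 103, 104), (93, 104, 104), (92, 104, 102), (95, 105, 105), (91, 102, 102)]
```

```bash
python3 - <<'E'
from h import *
import pickle
D=pickle.load(open('d1.pkl','rb'))
L=cv2.createLineSegmentDetector()
for n,box,z,minl in [('nest',(170,100,370,250),.02,40),('rule',(225,100,290,270),.008,30)]:
    d=D[n]; g=cv2.cvtColor(d['pixels'],cv2.COLOR_RGB2GRAY)
    s=L.detect(g)[0][:,0]
    for a in s:
        if np.hypot(a[2]-a[0],a[3]-a[1])<minl: continue
        if not all(box[0]<x<box[2] for x in a[::2]) or not all(box[1]<y<box[3] for y in a[1::2]): continue
        p,q=ray(d,a[0],a[1],z),ray(d,a[2],a[3],z); e=q-p; print(n,a.round(1),np.degrees(np.arctan2(e[1],e[0])).round(2)%180,p[:2].round(4),q[:2].round(4))
E
```

```text
nest [323.5 124.3 317.5 238.1] 110.63 [0.6708 0.3694] [0.7223 0.2327]
nest [268.1 185.5 309.4 185.3] 20.37 [0.6357 0.277 ] [0.6842 0.295 ]
nest [260.6 133.5 311.9 132.9] 20.82 [0.6045 0.3337] [0.6618 0.3555]
nest [335.7 215.6 342.1 126.8] 110.47 [0.7319 0.2696] [0.6928 0.3744]
nest [286.9 179.8 244.4 180.5] 20.97999999999999 [0.6551 0.2918] [0.6055 0.2728]
nest [283.2 152.5 213.1 150.8] 18.72999999999999 [0.6382 0.3219] [0.5574 0.2945]
nest [221.9 184.9 264.5 186.4] 18.09 [0.581  0.2578] [0.6318 0.2744]
nest [243.1 169.3 285.6 168.6] 20.97 [0.5993 0.2856] [0.6484 0.3044]
nest [240.6 196.4 281.9 196.2] 20.29 [0.608  0.2518] [0.6571 0.2699]
nest [289.4 165.2 243.1 165.3] 20.19999999999999 [0.6512 0.31  ] [0.5977 0.2903]
nest [294.4 136.3 238.1 137.3] 21.069999999999993 [0.6437 0.3445] [0.5807 0.3202]
nest [238.1 140.6 281.9 140. ] 20.82 [0.5819 0.3165] [0.6312 0.3353]
nest [283.1 122.7 213.1 123.7] 20.879999999999995 [0.6252 0.3546] [0.5476 0.325 ]
nest [240.6 176.3 191.9 176.2] 19.939999999999998 [0.5994 0.2762] [0.5424 0.2555]
nest [268.1 108.6 318.1 108.4] 20.27 [0.6027 0.3636] [0.6
[... 694 characters left out ...]
 172.27 [ 0.5601 -0.0956] [ 0.5163 -0.0897]
rule [256.6 146.9 257.6 193.1] 81.16 [ 0.5323 -0.1361] [ 0.5231 -0.1955]
rule [275.4 150.6 274.2 110.6] 82.51 [ 0.5548 -0.145 ] [ 0.5611 -0.097 ]
rule [254.6 180.6 253.7 149.4] 81.23 [ 0.5222 -0.1783] [ 0.5283 -0.1386]
rule [269.1 234.4 268.  173.1] 81.49 [ 0.5283 -0.2554] [ 0.5408 -0.1717]
rule [270.8 171.9 271.1 208.1] 81.05 [ 0.5446 -0.1707] [ 0.537  -0.2189]
rule [267.9 168.1 267.4 115.6] 80.95 [ 0.5418 -0.1653] [ 0.552  -0.1013]
rule [244.4 260.3 275.6 258.8] 172.7 [ 0.4879 -0.2876] [ 0.5311 -0.2931]
rule [277.3 204.3 276.3 235.6] 79.23 [ 0.5459 -0.2152] [ 0.5376 -0.259 ]
rule [238.5 200.6 240.1 241.9] 81.05 [ 0.4965 -0.201 ] [ 0.4873 -0.2592]
```

```bash
python3 - <<'E'
from h import *
import pickle
d=pickle.load(open('d1.pkl','rb'))['rule']
y=np.radians(-8.6); ex=np.array([np.cos(y),np.sin(y)]); ey=np.array([-ex[1],ex[0]]); c=np.array([.5176,-.1908])
for s in (60,0,-60):
    for t in (-5,5): print(s,t,np.round(proj(d,np.r_[c+ex*t/1e3+ey*s/1e3,.044]),1))
q=quat(rot(y))
ctrl.command_gripper(0.5,60)
ctrl.move_to([*c,.26],q)
print(ctrl.move_straight([*c,.212],vel=.08,threshold=8),ctrl.get_tcp_pos(),ctrl.get_force())
ctrl.command_gripper(0,60)
print(ctrl.get_grip_width()*94,ctrl.get_grip_force(),ctrl.get_force(),ctrl.get_tcp_pos())
ctrl.move_straight([*c,.385],vel=.12)
print(ctrl.get_grip_width()*94,ctrl.get_force(),ctrl.get_torque(),ctrl.get_tcp_pos(),ctrl.get_time_s())
cam('wrist','held.png')
E
```

```text
60 -5 [246.7 147. ]
60 5 [255.6 146.7]
0 -5 [248.5 198.2]
0 5 [257. 198.]
-60 -5 [250.2 244.9]
-60 5 [258.3 244.7]
False [ 0.51770522 -0.19083408  0.21194544] [ 0.46390151 -0.03572791 -0.66244184]
9.433318057208618 60.000119805336 [ 1.62308745 -0.43782144  0.34941629] [ 0.51772949 -0.19083833  0.21219396]
9.904434011136514 [ 0.07789092  0.44243512 -3.77636686] [-0.02564506  0.08145883 -0.04749305] [ 0.51750263 -0.19075891  0.38384859] 8.4
```

View pics/held.png

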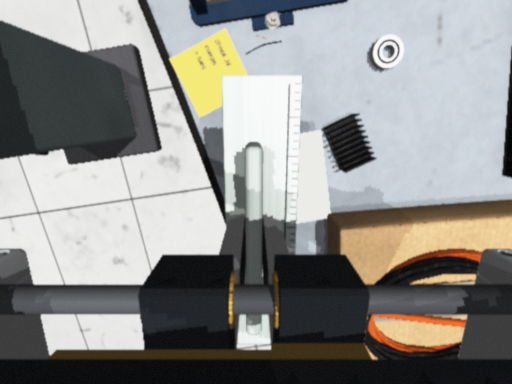

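The straightedge is held by its rib and its edge looks square to the gripper. Now carrying it over and lowering it in front of the row, with an in-hand yaw check.

```bash
cat >> h.py <<'E'
NY=np.radians(20.5); N=np.array([np.cos(NY),np.sin(NY)]); PP=np.array([-N[1],N[0]]); LAT=.042
def pos(edge,z,lat=LAT): return [*(N*(edge-.030)+PP*lat),z]
E
python3 - <<'E'
from h import *
q=quat(rot(NY))
ctrl.move_to(pos(.615,.39),q)
d=cam('wrist'); t=ctrl.get_tcp_pos(); print(t,ctrl.get_time_s())
g=cv2.cvtColor(d['pixels'],cv2.COLOR_RGB2GRAY)
for a in cv2.createLineSegmentDetector().detect(g)[0][:,0]:
    if np.hypot(a[2]-a[0],a[3]-a[1])>50 and 200<a[0]<320 and a[1]<260 and abs(a[2]-a[0])<20:
        p,r=ray(d,a[0],a[1],t[2]-.204),ray(d,a[2],a[3],t[2]-.204); e=r-p
        print(a.round(1),(np.degrees(np.arctan2(e[1],e[0]))%180-90).round(2),'edge off',((p[:2]-t[:2])@N).round(4),((r[:2]-t[:2])@N).round(4))
R=R_of(ctrl.get_tcp_rot()); print('tool yaw',np.degrees(np.arctan2(R[1,1],R[0,1])))
ctrl.move_straight(pos(.615,.240),vel=.12)
print(ctrl.get_tcp_pos(),ctrl.get_force(),ctrl.get_torque(),ctrl.get_time_s())
cam('wrist','pre.png')
E
```

```text
[0.53371598 0.24305404 0.38997641] 10.1
[221.6  75.6 224.2 186.9] 20.16 edge off -0.0195 -0.02
[260.4 205.7 259.3 150.6] 21.91 edge off 0.0048 0.0038
[284.3 188.2 287.4  84.4] 20.36 edge off 0.021 0.0211
[290.3  84.3 288.2 153.1] 20.51 edge off 0.0229 0.0229
[263.6 217.  268.1 283. ] 24.66 edge off 0.007 0.0108
[246.2 226.9 244.3 282. ] 18.17 edge off -0.0052 -0.007
tool yaw 20.386940715031606
[0.53362947 0.24435908 0.24117329] [ 0.27941225  0.05176863 -3.26325763] [-0.08184868  0.02559766  0.03720776] 11.5
```

View pics/pre.png

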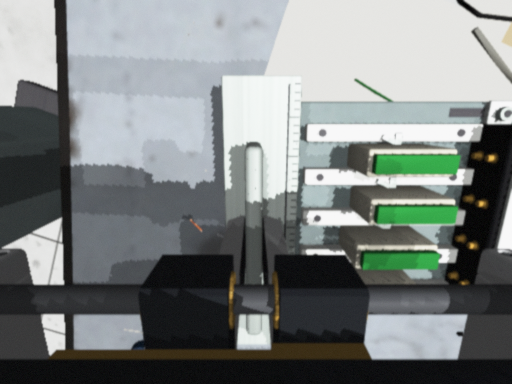

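The edge sits well clear in front of the row (edge at column 300, relay near ends at columns 340–365), square to the lanes. Now a felt push with logging.

```bash
cat > push.py <<'E'
from h import *
def base():
    return np.mean([np.r_[ctrl.get_force(),ctrl.get_torque()] for _ in range(20) if ctrl.sleep(.01) is None],0)
def rd(b):
    s=np.r_[ctrl.get_force(),ctrl.get_torque()]-b
    return -(s[:2]@N), s[2], s[5]
def push(e0,e1,step,vel,lim,b,z=.240,yaw=None):
    e=e0
    while e<e1-1e-6:
        e=min(e+step,e1); fn=rd(b)[0]
        hit=ctrl.move_straight(pos(e,z),rot=None if yaw is None else quat(rot(yaw)),vel=vel,threshold=max(1.,lim-max(fn,0)))
        f=rd(b); t=np.array(ctrl.get_tcp_pos()[:2])@N+.03
        print('%.4f act %.4f Fn %.2f Fz %.2f Tz %.3f t %.1f %s'%(e,t,*f,ctrl.get_time_s(),'HIT' if hit else ''),flush=True)
        if hit: return e
    return e
E
python3 - <<'E'
from push import *
b=base(); np.save('b.npy',b); print(b.round(2))
print(ctrl.get_time_s())
push(.615,.664,.007,.03,5.5,b)
E
```

```text
nan
11.7167
0.6220 act 0.6174 Fn nan Fz nan Tz nan t 11.9 HIT
  return _methods._mean(a, axis=axis, dtype=dtype,
  ret = ret.dtype.type(ret / rcount)
```

```bash
sed -i 's/ for _ in range(20) if ctrl.sleep(.01) is None\],0)/ for _ in range(15) if (ctrl.sleep(.01),1)],0)/' push.py
python3 - <<'E'
from push import *
b=base(); np.save('b.npy',b); print(b.round(2))
push(.6174,.664,.0065,.03,5.5,b)
E
```

```text
[-0.07 -0.09 -3.46 -0.06  0.07  0.  ]
0.6239 act 0.6241 Fn -0.12 Fz -1.14 Tz 0.040 t 12.5 
0.6304 act 0.6306 Fn -1.28 Fz -0.90 Tz 0.041 t 12.8 
0.6369 act 0.6371 Fn -0.29 Fz -0.44 Tz 0.021 t 13.2 
0.6434 act 0.6436 Fn 0.38 Fz 0.17 Tz 0.006 t 13.6 
0.6499 act 0.6501 Fn -0.29 Fz -1.34 Tz 0.009 t 13.9 
0.6564 act 0.6566 Fn 0.21 Fz 0.80 Tz 0.001 t 14.3 
0.6629 act 0.6632 Fn 0.41 Fz -0.42 Tz -0.040 t 14.7 
0.6640 act 0.6639 Fn 1.40 Fz 0.73 Tz 0.046 t 14.9
```

```bash
sed -i 's|    s=np.r_\[ctrl.get_force(),ctrl.get_torque()\]-b|    s=np.mean([np.r_[ctrl.get_force(),ctrl.get_torque()] for _ in range(5) if (ctrl.sleep(.01),1)],0)-b|' push.py
python3 - <<'E'
from push import *
b=np.load('b.npy')
push(.664,.700,.002,.012,6.0,b)
E
```

```text
0.6660 act 0.6661 Fn 1.25 Fz 0.58 Tz -0.025 t 15.3 
0.6680 act 0.6681 Fn 0.83 Fz 0.11 Tz -0.015 t 15.7 
0.6700 act 0.6701 Fn 1.00 Fz 0.21 Tz 0.015 t 16.1 
0.6720 act 0.6721 Fn 0.76 Fz -0.11 Tz 0.002 t 16.5 
0.6740 act 0.6741 Fn 1.08 Fz 0.14 Tz -0.032 t 16.9 
0.6760 act 0.6761 Fn 0.70 Fz -0.30 Tz -0.005 t 17.3 
0.6780 act 0.6781 Fn 0.78 Fz -0.39 Tz 0.010 t 17.7 
0.6800 act 0.6801 Fn 0.79 Fz -0.19 Tz -0.005 t 18.1 
0.6820 act 0.6821 Fn 0.61 Fz -0.19 Tz -0.008 t 18.5 
0.6840 act 0.6841 Fn 0.67 Fz -0.05 Tz 0.005 t 18.9 
0.6860 act 0.6861 Fn 0.69 Fz 0.07 Tz -0.012 t 19.3 
0.6880 act 0.6881 Fn 0.60 Fz -0.42 Tz -0.013 t 19.7 
0.6900 act 0.6897 Fn 3.57 Fz 2.38 Tz -0.028 t 20.1 
0.6920 act 0.6919 Fn 4.93 Fz 2.89 Tz -0.017 t 20.5 
0.6940 act 0.6928 Fn 0.04 Fz -0.52 Tz 0.003 t 20.8 HIT
```

```bash
python3 - <<'E'
from push import *
b=np.load('b.npy'); print(rd(b),np.array(ctrl.get_tcp_pos()[:2])@N+.03,ctrl.get_torque())
d=cam('wrist','p1.png'); a=d['pixels'][90:260,280:480]
cv2.imwrite('pics/p1c.png',cv2.cvtColor(cv2.resize(a,(700,595),interpolation=cv2.INTER_CUBIC),cv2.COLOR_RGB2BGR))
E
```

```text
(np.float64(0.22684902527835685), np.float64(-0.0389405075335536), np.float64(-0.010632659544997404)) 0.6925753859481252 [-0.02766195 -0.01325085  0.03629198]
```

View pics/p1c.png

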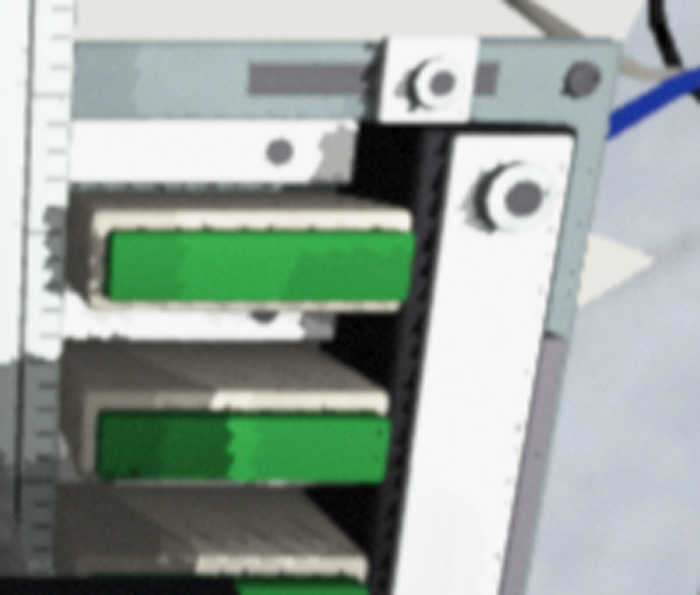

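The row is close to the block. Force has dropped to about 0, which suggests the catches have snapped. A gentle second push will confirm it.

```bash
python3 - <<'E'
from push import *
b=np.load('b.npy')
push(.6926,.6962,.0006,.008,6.3,b)
print(rd(b))
E
```

```text
0.6932 act 0.6932 Fn 0.16 Fz 0.19 Tz -0.008 t 21.6 
0.6938 act 0.6938 Fn -0.03 Fz 0.10 Tz -0.029 t 21.9 
0.6944 act 0.6944 Fn 0.05 Fz 0.62 Tz 0.009 t 22.3 
0.6950 act 0.6947 Fn 2.35 Fz 1.21 Tz -0.008 t 22.6 
0.6956 act 0.6953 Fn 4.20 Fz 2.00 Tz -0.001 t 22.9 
0.6962 act 0.6961 Fn 4.42 Fz 2.65 Tz -0.013 t 23.3 
(np.float64(4.862065795222684), np.float64(2.061539395991527), np.float64(-0.00024033373797651466))
```

```bash
python3 - <<'E'
from push import *
b=np.load('b.npy')
e=push(.6962,.704,.0008,.008,7.2,b)
print(rd(b),np.array(ctrl.get_tcp_pos()[:2])@N+.03)
E
```

```text
0.6970 act 0.6965 Fn 6.84 Fz 3.68 Tz -0.009 t 23.6 
0.6978 act 0.6969 Fn 8.53 Fz 5.17 Tz 0.011 t 24.0 
0.6986 act 0.6973 Fn 10.43 Fz 5.81 Tz -0.009 t 24.3 
0.6994 act 0.6977 Fn 12.19 Fz 6.90 Tz -0.036 t 24.6 
0.7002 act 0.6981 Fn 14.01 Fz 7.68 Tz -0.011 t 25.0 
0.7010 act 0.6984 Fn 16.01 Fz 8.58 Tz -0.006 t 25.3 
0.7018 act 0.6988 Fn 17.14 Fz 9.31 Tz 0.003 t 25.6 
0.7026 act 0.6992 Fn 19.68 Fz 10.49 Tz 0.025 t 26.0 
0.7034 act 0.6996 Fn 21.06 Fz 11.79 Tz -0.012 t 26.3 
0.7040 act 0.6999 Fn 22.25 Fz 12.38 Tz -0.010 t 26.6 
(np.float64(22.41735684896515), np.float64(12.319403516503122), np.float64(-0.010308326460472327)) 0.699894929035415
```

My per-step floor on the threshold let the force ramp to 22 N total. The load was balanced (Tz about 0), so roughly 5.6 N per relay. Backing off now and checking.

```bash
python3 - <<'E'
from push import *
b=np.load('b.npy')
ctrl.move_straight(pos(.690,.240),vel=.02); print(rd(b))
ctrl.move_straight(pos(.640,.240),vel=.06); print(rd(b))
ctrl.move_straight(pos(.640,.39),vel=.15)
d=cam('wrist'); t=cam('top'); s=cam('scene'); print(ctrl.get_time_s())
import pickle; pickle.dump((d,t,s),open('d2.pkl','wb'))
a=d['pixels'][90:260,250:450]; c=s['pixels'][150:230,200:300]
A=cv2.resize(a,(480,400),interpolation=cv2.INTER_CUBIC);B=cv2.resize(c,(320,256),interpolation=cv2.INTER_CUBIC)
B=np.vstack([B,np.zeros((144,320,3),np.uint8)])
cv2.imwrite('pics/p2.png',cv2.cvtColor(np.hstack([A,B]),cv2.COLOR_RGB2BGR))
E
```

```text
(np.float64(-0.15378883820105685), np.float64(0.11895434588517206), np.float64(-0.001410257270631386))
(np.float64(0.18535470297374101), np.float64(0.17719325995445656), np.float64(-0.008795372105146061))
29.9083
```

View pics/p2.png

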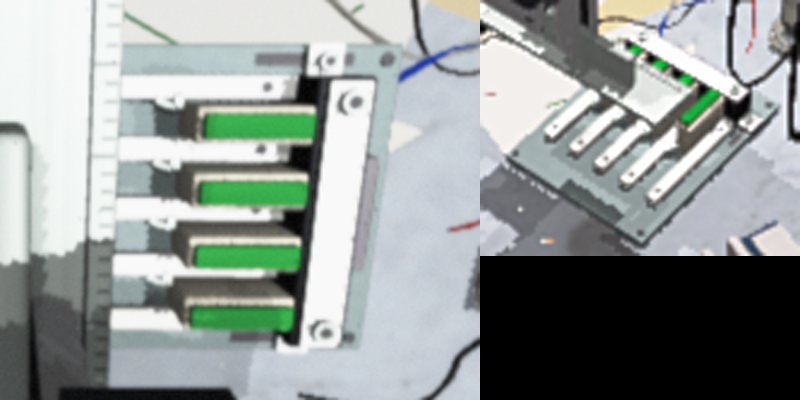

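All four relays stand in line against the block, and each shows its pawl just behind the near end (about (170,100), (168,160), (165,215) and (165,270) in the composite). I'll check this numerically, then set the rule down in its original place.

```bash
python3 - <<'E'
from push import *
import pickle
d=pickle.load(open('d2.pkl','rb'))[0]
m=cv2.inRange(cv2.cvtColor(d['pixels'],cv2.COLOR_RGB2HSV),(45,100,50),(80,255,255)); m[:,:320]=0;m[:,390:]=0;m[:110]=0;m[250:]=0
n,l,s,c=cv2.connectedComponentsWithStats(m)
for i in range(1,n):
    if s[i,4]>80:
        r=[ray(d,x,y,.056)[:2] for y,x in np.argwhere(l==i)]; r=np.array(r); print(s[i,4],(r.mean(0)@N).round(4),(r.mean(0)@PP).round(4),np.percentile(r@N,[2,98]).round(4))
q=quat(rot(np.radians(-8.6))); c=[.5176,-.1908]
ctrl.move_to([*c,.39],q)
ctrl.move_straight([*c,.235],vel=.15)
ctrl.sleep(.2)
print(ctrl.move_straight([*c,.208],vel=.02,threshold=4),ctrl.get_tcp_pos(),ctrl.get_force(),ctrl.get_time_s())
E
```

```text
463 0.7184 0.0896 [0.694  0.7427]
422 0.7182 0.0579 [0.6941 0.743 ]
409 0.719 0.0259 [0.6941 0.7431]
402 0.7193 -0.0062 [0.6942 0.7431]
True [ 0.51766293 -0.19081819  0.21220945] [ 1.2203345  -0.77592769  4.11615659] 33.9667
```

```bash
python3 - <<'E'
from push import *
c=[.5176,-.1908]
ctrl.command_gripper(.45); ctrl.move_straight([*c,.33],vel=.12)
d=cam('wrist','end.png'); ctrl.sleep(.3); print(ctrl.get_force(),ctrl.get_time_s())
E
```

```text
[-0.34948433  0.38193643  0.69143531] 36.15
```

View pics/end.png

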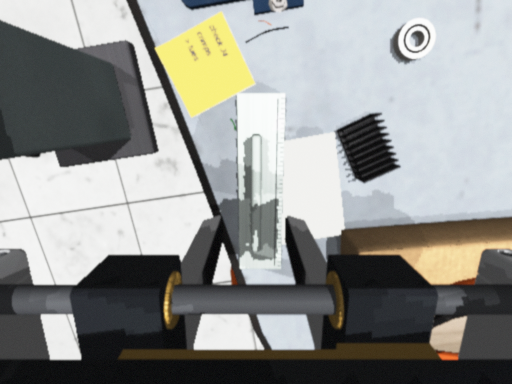

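The straightedge lies flat at its original place (columns 237–285, rows 94–268), and the gripper is clear of it.

```bash
python3 -c "
from workcell import ctrl
print(ctrl.hand_in())"
```

```text
the job is handed in; nothing more can be done
None
```

I handed the job in with all four relays pushed home (ends in line within 0.2 mm), catches seen out and the straightedge flat where it started, but my force stop let the last push reach about 22 N in total: evenly shared that is about 5.6 N per relay, under the 8 N limit, but I could not measure each one.

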